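# Stand the slumped file back up and close the row

### The arm

A 6-joint arm with a two-finger parallel gripper is mounted at the origin on a cart in front of the work surface, level with it; the furniture and walls round the work are solid. World frame = base frame: x ahead of the robot, y to its left, z up, the work surface at z = 0. Lengths are in m, angles in rad, forces in N, time in s.
With the tool pointing down it reaches from about 0.375 to 0.975 m from the base axis. Payload 3.8 kg.
Tool frame: the origin (TCP) lies midway between the tips of the shut fingers; the grasp point (between the pads) lies 19 mm behind it; z points along the fingers, y is the line along which they close (so a half turn about z gives the same grasp; the last joint's range is limited). The gripper opens to 88 mm and grips with 3 to 60 N. Pads are 18 mm wide; open, the fingers measure 123 mm over their backs; the gripper's body (75 mm by 187 mm) begins 45 mm behind the grasp point.
Start: joints at [1.184, 0.264, 1.604, -0, 1.274, -0.037], TCP at [0.231, 0.634, 0.239] pointing down, gripper open.
Joint ranges: [-2.63, 2.63], [-0.94, 2.18], [0.31, 2.57], [-1.31, 4.45], [0, 2.66], [-2.55, 2.55]. Speed limits (rad/s): [2.57, 2.57, 3.14, 3.14, 3.14, 3.14].

### API

Orientations are given as a rotation vector (axis times angle).
In Python, from cell import manip, inverse_kinematics, cams, order gives the robot as it stands. Calls block until the motion is done:
- manip.move_pose(position, orientation): joint-space move of the TCP to a pose.
- manip.move_linear(position, rate=0.15, rot=None): straight line of the TCP; rot=None keeps the orientation; rate is the mean speed in m/s.
- manip.set_joints(angles): joint-space move.
- manip.set_gripper(opening, force=None): finger opening in m; force is the grip in N (None keeps the last); returns when the fingers have stopped.
- manip.dwell(seconds).
- inverse_kinematics(position, orientation): joint angles nearest the present ones, or None.
- manip.state(): the state.
- cams.capture(name): name is "scene" or "top"; returns a dict with "image" (420x560x3 uint8, blue, green, red), "z_map" (420x560 float32, m along the optical axis (not along the pixel's ray), 0 where there is no reading), "intrinsics" (3x3 intrinsics, pixels), "position" and "orientation" of the camera in the world. Camera axes: x right, y down, z forward; pixel columns grow to the right and rows downward; lengths in m; the calibration is good to about 2 mm. A picture is of the moment at which its call begins.
A pose or a line that the arm cannot do raises manip.IKError and nothing moves.
- order.close_job(): hands the job in; it is judged then, once.
The state is a dict: "clock": time; "joint_pos": joint angles; "joint_velocities": joint speeds; "tau": joint torques, N m; "tool_pos": TCP position; "tcp_rot": TCP orientation; "contact_force": force on the tool from outside, world axes, zero at the start; "moment": the same for the moment, N m; "gripper_width": finger opening in m; "grasp_force": force on a finger pad.
Only numpy, scipy, OpenCV 4.12 (cv2) and the standard library are available. Lean on these libraries where they do the work, as an engineer would, in place of code of your own. Each camera call takes 0.05 s, during which the arm holds its last target. There are 200 camera calls.

### The job

A file has slumped over onto the loose bookend at the left end of the row. With the fingertips only, push the slumped file back until it stands upright on its own base, without moving the bookend; then push the bookend along the desk towards the row until file and bookend stand upright and snug against the other files, square with them and with no gaps left. Do not pinch or lift anything, do not knock the file flat, leave the other things on the desk where they are, and finish with the hand clear.

Things in the scene. Friction and masses are not known exactly. Their poses are not given: they have to be found in the camera images.
- slumped_file: loose grey lever-arch file that leans over, 0.25-0.5 kg, a solid 160 (own x, spine with label to -x) x 70 (own y) x 220 mm (own z) block. Origin at the centre of its underside; its z is vertical when it stands. At the start it leans 28 degrees to its +y side (left, away from the row), resting on its lower +y edge, its +y face against the bookend's top edge.
- file_top_edge (a point): middle of the slumped file's upper +y edge, 220 mm up its leaning face: the end that overhangs the bookend's plate by about 40 mm, about 195 mm above the desk. Pushed near here towards the row, the file turns about its lower edge; under about 17 degrees of lean it drops onto its base by itself. Pushed on past upright it slides or falls the other way.
- bookend: loose dark steel L-shaped bookend, 0.6 kg. Upright plate 120 wide (own x), 8 thick (own y 0 to 8 mm), 120 mm tall; weighted foot 18 mm high on the side away from the row (own y 8 to 88 mm). Origin: bottom centre of the plate's face towards the row. It slides on the desk without tipping if pushed at the end face of the foot.
- file_row: two files like the loose one with an end stop, fixed at the right end of the row. Origin: bottom centre of the face towards the loose file; own +y points out of it along the row (left). Row closed, the file's origin is at own y 35 mm, the bookend's at 70 mm. All start square and in line within 16 mm; the file, once up, stands 25 to 75 mm from this face. The desk here is at z = 2 mm.
- glue: upright glue stick, 28 mm wide and 94 mm tall; origin under its centre; a bystander, to be left alone
- desk_stapler: stapler, 150 x 34 x 42 mm, lying along its own x; origin under its centre; a bystander, to be left alone
- rubber: small eraser, 23 x 55 x 13 mm; origin under its centre; a bystander, to be left alone
- clip: binder clip, 22 x 32 x 34 mm; origin under its centre; a bystander, to be left alone
- tape: roll of tape lying flat, 96 mm wide and 25 mm high; origin under its centre; a bystander, to be left alone
- calc: desk calculator, 201 x 148 x 38 mm; origin under its centre; a bystander, to be left alone

How it is judged:
On the way, in this order (a step that is already met when the one before it is completed fails the run):
1. the slumped file stands upright on its base, the bookend still where it was (within 20 mm) (angle between slumped_file's own z axis and vertical below 0.05 rad and height (world z) of slumped_file below 0.0065 m and distance of bookend from where it was at the start of the episode below 0.02 m and angular speed of slumped_file below 0.1 rad/s), for 0.3 s.
2. the bookend has been pushed up so that the row is closed (angle between each of slumped_file, bookend's own z axis and vertical below 0.05 rad and y of slumped_file in the frame of file_row between 0.03 and 0.043 m and y of bookend in the frame of file_row between 0.06 and 0.082 m and x of slumped_file in the frame of file_row between -0.05 and 0.05 m and x of bookend in the frame of file_row between -0.06 and 0.06 m and angle between the y axis of slumped_file and the y axis of file_row, either way round below 0.1 rad and angle between the y axis of bookend and the y axis of file_row, either way round below 0.12 rad), for 0.2 s.
At the end, for the whole second after the job is handed in: File and bookend stand upright (0.05 rad) and at rest on the desk; file within 8 mm of the row, bookend within 12 mm of its place against the closed row; sideways within 50 and 60 mm of the row's middle, square with it within 0.10 and 0.12 rad (all of step 2 and height (world z) of each of slumped_file, bookend below 0.0065 m and linear speed of each of slumped_file, bookend below 0.01 m/s); the robot touches nothing.
It fails at once if the file is knocked flat (angle between slumped_file's own z axis and vertical above 0.85 rad).
It fails at once if the file is lifted off the desk (height (world z) of slumped_file above 0.028 m).
It fails at once if the bookend is lifted or tipped over (height (world z) of bookend above 0.017 m or angle between bookend's own z axis and vertical above 0.35 rad).
It fails at once if a bystander is disturbed (moved more than 25 mm) (distance of any of glue, desk_stapler, rubber, clip, tape, calc from where it was at the start of the episode above 0.025 m).
It also fails if it takes over 58 s, if anything falls off the work surface, if the arm or the gripper's body presses on something with over 40 N, if the wrist force passes 120 N, or if a joint passes its speed limit or range.

## Working session

There is one attempt and no reset: what is moved stays moved. The work goes in short steps, each a Python script; the robot and the scene stay as the last script left them, time stands still between calls to the robot, and variables do not carry over. Pictures are saved under pics/ and viewed, at most 10 in all, crops included, and the job is handed in when it is done.

```bash
mkdir -p pics; cat > h.py <<'E'
import numpy as np, cv2
from cell import manip, inverse_kinematics, cams, order
from scipy.spatial.transform import Rotation as R
def cap(n):
    c=cams.capture(n); o=np.array(c["orientation"],float)
    M=o if o.shape==(3,3) else (R.from_rotvec(o).as_matrix() if o.size==3 else R.from_quat(o).as_matrix())
    c["R"]=M; return c
def cloud(c):
    z=c["z_map"]; K=np.array(c["intrinsics"]); v,u=np.mgrid[:z.shape[0],:z.shape[1]]
    P=np.dstack([(u-K[0,2])/K[0,0]*z,(v-K[1,2])/K[1,1]*z,z])@c["R"].T+np.array(c["position"])
    P[z<=0]=np.nan; return P
E
python3 - <<'E'
from h import *
for n in("scene","top"):
    c=cap(n); cv2.imwrite(f"pics/{n}0.png",c["image"]); print(n,c["position"],c["orientation"],np.array(c["intrinsics"]).tolist())
    np.save(n+"0.npy",cloud(c))
s=manip.state(); print(s["clock"],s["tool_pos"],s["tcp_rot"],s["contact_force"],s["gripper_width"])
E
```

```text
scene [ 0.44578033 -0.84927895  1.44587493] [-2.61887155  0.15233397 -0.0317779 ] [[508.5148278662988, 0.0, 280.0695808291533], [0.0, 508.5148278662988, 206.88990374304328], [0.0, 0.0, 1.0]]
top [ 0.42174866 -0.11702726  1.09076218] [-2.1648519   2.14197676 -0.07937575] [[387.2746686882385, 0.0, 271.8183168168255], [0.0, 387.2746686882385, 214.23430069122034], [0.0, 0.0, 1.0]]
0.1 [0.23107441 0.63353773 0.23750814] [-0.54654131 -3.09323286  0.00313859] [0.87779759 0.06885462 0.12387386] 0.08812589341446607
```

View pics/scene0.png

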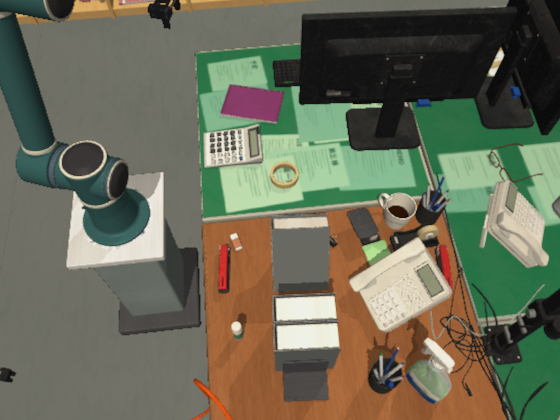

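View pics/top0.png

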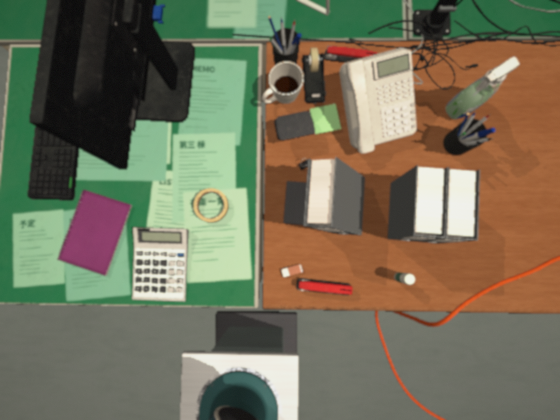

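The scene view shows the file leaning up-image (+y) at px (273–328, 215–290) and the row at (275–338, 295–365). In the top view (up = +x, left = +y), the file is at (306–362, 160–235), the bookend foot at (287–305, 180–222), and the row's left face at about x 390–415. A desk edge or strip runs at x≈262. Next I'll measure with the depth cloud.

```bash
python3 - <<'E'
import numpy as np
np.set_printoptions(precision=3,suppress=True,linewidth=160)
T=np.load("top0.npy");S=np.load("scene0.npy")
for x in (170,195,215,228): 
    print("row v",x); print(T[x,255:480:4][:, [1,2]].round(3).tolist())
# row: top face high points
A=np.vstack([T.reshape(-1,3),S.reshape(-1,3)]);A=A[~np.isnan(A).any(1)]
r=A[(A[:,0]>.3)&(A[:,0]<.8)&(A[:,1]<-.2)&(A[:,1]>-.7)&(A[:,2]>.19)&(A[:,2]<.25)]
print("row top",len(r),np.percentile(r,[1,3,50,97,99],axis=0))
for nm,C in(("top",T),("scene",S)):
    P=C.reshape(-1,3);P=P[~np.isnan(P).any(1)]
    b=P[(P[:,0]>.3)&(P[:,0]<.65)&(P[:,1]<-.02)&(P[:,1]>-.3)]
    f=b[(b[:,2]>.012)&(b[:,2]<.028)]; print(nm,"foot z",np.percentile(f,[1,5,50,95,99],axis=0) if len(f) else None)
    f=b[(b[:,2]>.14)]; print("file upper",np.percentile(f,[1,5,50,95,99],axis=0), f[f[:,2].argmax()])
E
```

```text
row v 170
[[-0.034, 0.005], [-0.045, -0.002], [nan, nan], [-0.068, 0.005], [-0.079, -0.001], [-0.091, 0.007], [-0.102, 0.002], [-0.114, 0.001], [-0.125, 0.005], [-0.136, 0.002], [-0.148, 0.005], [-0.159, 0.006], [-0.171, 0.005], [-0.17, 0.197], [-0.18, 0.195], [-0.189, 0.197], [-0.198, 0.204], [-0.207, 0.207], [-0.215, 0.212], [-0.224, 0.216], [-0.232, 0.226], [-0.244, 0.208], [-0.256, 0.184], [-0.27, 0.161], [-0.283, 0.138], [-0.318, 0.003], [-0.329, 0.003], [-0.341, 0.003], [-0.351, 0.005], [-0.362, 0.007], [-0.373, 0.008], [-0.385, 0.005], [-0.397, 0.003], [-0.407, 0.008], [-0.418, 0.008], [-0.43, 0.004], [-0.443, -0.0], [-0.454, 0.001], [-0.465, -0.0], [-0.415, 0.188], [-0.414, 0.218], [-0.423, 0.217], [-0.433, 0.215], [-0.441, 0.217], [-0.45, 0.216], [-0.46, 0.214], [-0.468, 0.216], [-0.477, 0.218], [-0.484, 0.222], [-0.496, 0.213], [-0.504, 0.215], [-0.513, 0.216], [-0.619, 0.007], [-0.631, 0.005], [-0.641, 0.007], [-0.653, 0.004], [-0.555, 0.221]]
row v 195
[[-0.035, 0.007], [-0.046, -0.001], [-0.018, -0.725], [-0.069, 0.006], [-0.08, 0.002], [-0.091, 0.0], [-0.103, -0.001], [
[... 2778 characters left out ...]
917 [[ 0.463 -0.553  0.192]
 [ 0.47  -0.549  0.196]
 [ 0.548 -0.459  0.215]
 [ 0.625 -0.208  0.226]
 [ 0.637 -0.203  0.229]]
top foot z [[ 0.343 -0.231  0.012]
 [ 0.37  -0.173  0.014]
 [ 0.553 -0.145  0.021]
 [ 0.619 -0.12   0.024]
 [ 0.625 -0.115  0.026]]
file upper [[ 0.483 -0.276  0.144]
 [ 0.489 -0.268  0.154]
 [ 0.561 -0.215  0.201]
 [ 0.635 -0.171  0.225]
 [ 0.642 -0.166  0.23 ]] [ 0.599 -0.229  0.233]
scene foot z [[ 0.313 -0.297  0.012]
 [ 0.328 -0.282  0.012]
 [ 0.376 -0.155  0.015]
 [ 0.454 -0.117  0.022]
 [ 0.601 -0.03   0.027]]
file upper [[ 0.486 -0.28   0.141]
 [ 0.493 -0.274  0.148]
 [ 0.564 -0.242  0.195]
 [ 0.636 -0.174  0.225]
 [ 0.642 -0.168  0.23 ]] [ 0.539 -0.23   0.236]
```

```bash
python3 - <<'E'
import numpy as np,cv2
np.set_printoptions(precision=4,suppress=True)
T=np.load("top0.npy");S=np.load("scene0.npy")
def sel(C,lo,hi):
    P=C.reshape(-1,3);P=P[~np.isnan(P).any(1)];return P[((P>lo)&(P<hi)).all(1)]
def line(n,P):
    vx,vy,x,y=cv2.fitLine(P[:,:2].astype(np.float32),cv2.DIST_HUBER,0,.01,.01).ravel(); print(n,len(P),"dy/dx",vy/vx,"at",x,y,"xr",np.percentile(P[:,0],[2,98]))
line("row face",sel(T,[.4,-.44,.03],[.7,-.38,.2]))
# per-column extreme edges
def edge(n,P,q=.005):
    xs=np.arange(P[:,0].min(),P[:,0].max(),q); E=[]
    for x in xs:
        k=P[abs(P[:,0]-x)<q]
        if len(k)>3:E.append([x,np.percentile(k[:,1],97),0])
    line(n,np.array(E))
edge("file top edge",sel(T,[.45,-.24,.17],[.7,-.12,.215]))
edge("foot end",sel(T,[.45,-.165,.013],[.66,-.09,.03]))
for nm,lo,hi in(("rowtop",[.4,-.6,.2],[.7,-.4,.24]),("filetop",[.4,-.3,.17],[.7,-.14,.25]),("foot",[.45,-.16,.013],[.66,-.1,.03])):
    print(nm,cv2.minAreaRect(sel(T,lo,hi)[:,:2].astype(np.float32)))
f=sel(T,[.5,-.31,.09],[.62,-.245,.19]);A=np.c_[f[:,:2],np.ones(len(f))];c=np.linalg.lstsq(A,f[:,2],rcond=None)[0];print("back face z fit",c,"yaw",c[0]/c[1])
print("objs beyond",[ (T[v,u]) for u,v in((262,195),(331,163),(309,163),(325,287),(292,270),(405,279))])
E
```

```text
row face 1365 dy/dx -0.066791385 at 0.53467524 -0.40804422 xr [0.4662 0.6239]
file top edge 33 dy/dx -0.064333186 at 0.5593593 -0.16752452 xr [0.4861 0.6397]
foot end 25 dy/dx -0.06484335 at 0.56674117 -0.119149595 xr [0.5091 0.6243]
rowtop ((0.5431479215621948, -0.4790971875190735), (0.14304977655410767, 0.16001367568969727), 85.92002868652344)
filetop ((0.5644581913948059, -0.2133014053106308), (0.0943288654088974, 0.16038325428962708), 86.10342407226562)
foot ((0.567477822303772, -0.13691745698451996), (0.12155356258153915, 0.044455863535404205), 0.20554980635643005)
back face z fit [0.1308 1.8368 0.5737] yaw 0.07119508398335413
objs beyond [array([ 0.6957, -0.0153, -0.6806]), array([ 0.6321, -0.224 ,  0.2173]), array([ 0.6377, -0.1753,  0.193 ]), array([ 0.338 , -0.228 ,  0.0447]), array([ 0.3804, -0.1409,  0.0158]), array([ 0.3648, -0.4236,  0.094 ])]
```

```bash
cat >> h.py <<'E'
th=-0.066; n=np.array([-np.sin(th),np.cos(th),0]); t=np.array([np.cos(th),np.sin(th),0])
zd=np.array([0,0,-1.]); ROT=R.from_matrix(np.c_[np.cross(t,zd),t,zd]).as_rotvec()
ROT2=R.from_matrix(np.c_[np.cross(-t,zd),-t,zd]).as_rotvec()
RF=np.array([.548,-.409,0])   # row face centre
def at(y,z,x=0): return RF+n*y+t*x+np.array([0,0,z])
def st(m=""):
    s=manip.state(); d=np.array(s["tool_pos"])-RF; print(m,"t=%.2f"%s["clock"],"row x,y,z",np.round([d@t,d@n,d[2]],4),"F",np.round(s["contact_force"],1)); return s
E
python3 - <<'E'
from h import *
P=np.vstack([np.load(f"{k}0.npy").reshape(-1,3) for k in("top","scene")]);P=P[~np.isnan(P).any(1)]
q=P[(P[:,1]>-.1)&(P[:,1]<.7)&(P[:,0]>.25)&(P[:,2]>.15)&(P[:,2]<.9)]; r=np.hypot(q[:,0],q[:,1])
print("min radius",np.percentile(r,[0,.2,1,5]),q[r.argmin()])
for nm,o in(("R",ROT),("R2",ROT2)):
  for y,z in((.33,.33),(.28,.18),(.33,.01),(.17,.01)):
    print(nm,y,z,inverse_kinematics(at(y,z),o))
a=np.deg2rad(70); j=manip.state()["joint_pos"]
print(inverse_kinematics([.15,.395,.33],manip.state()["tcp_rot"]))
E
```

```text
min radius [0.65714807 0.69251727 0.69408827 0.70774488] [0.2519358  0.60693652 0.31752579]
R 0.33 0.33 [-1.82306673e-01  3.18561453e-02  1.70194434e+00 -4.44089210e-16
  1.40779217e+00 -1.16306673e-01]
R 0.28 0.18 [-2.67794363e-01  1.31870175e-01  1.87238343e+00 -4.44089210e-16
  1.13733904e+00 -2.01794363e-01]
R 0.33 0.01 [-1.82306673e-01  3.21443284e-01  2.00015984e+00 -4.44089210e-16
  8.19989532e-01 -1.16306673e-01]
R 0.17 0.01 [-4.45396322e-01  3.72911730e-01  1.92719986e+00 -4.44089210e-16
  8.41481063e-01 -3.79396322e-01]
R2 0.33 0.33 None
R2 0.28 0.18 None
R2 0.33 0.01 None
R2 0.17 0.01 None
[ 1.14895035e+00 -2.74556600e-01  1.97457429e+00 -5.72038450e-05
  1.44362156e+00 -7.20699634e-02]
```

```bash
python3 - <<'E'
from h import *
manip.move_pose([.15,.395,.33],manip.state()["tcp_rot"])
manip.set_gripper(.05)
manip.move_pose(at(.31,.33),ROT)
manip.move_linear(at(.31,.18),.15); s=st("ready")
f0=np.array(s["contact_force"])
y=.30
while y>.19:
    y-=.004; manip.move_linear(at(y,.18),.04); F=np.array(manip.state()["contact_force"])-f0
    if int(round(y*1000))%3==0 or F@n>2: print(round(y,3),"F n,z",round(F@n,2),round(F[2],2))
    if y<.245:
        pass
    if y<=.212: break
manip.dwell(.2); c=cap("top"); cv2.imwrite("pics/a.png",c["image"][120:300,220:520]); np.save("a.npy",cloud(c)); st("end")
E
```

```text
ready t=5.31 row x,y,z [0.0009 0.3099 0.1812] F [0.3 0.3 0.1]
0.288 F n,z -0.99 -1.04
0.276 F n,z -0.59 0.27
0.264 F n,z -0.16 -0.37
0.252 F n,z -0.41 -0.66
0.24 F n,z -0.58 0.51
0.228 F n,z 0.21 -0.34
0.216 F n,z -0.21 -0.23
end t=11.31 row x,y,z [0.     0.2121 0.18  ] F [-0.2 -0.8 -0.4]
```

View pics/a.png

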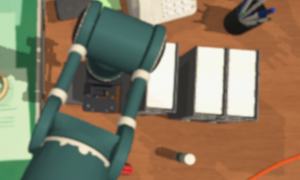

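The crop shows a white file top at crop px (148–178, 42–112), next to the row at (185–258), so the file looks upright. I'll back off and measure.

```bash
cat >> h.py <<'E'
def meas(tag):
    c=cap("top"); cv2.imwrite(f"pics/{tag}.png",c["image"][120:300,200:520]); P=cloud(c).reshape(-1,3); P=P[~np.isnan(P).any(1)]
    d=P-RF; q=np.c_[d@t,d@n,P[:,2]]
    def s(lo,hi): return q[((q>lo)&(q<hi)).all(1)]
    for nm,k in(("filetop",s([-.09,.004,.2],[.09,.2,.24])),("foot",s([-.07,.09,.012],[.07,.33,.028]))):
        if len(k)<20: print(nm,"few",len(k)); continue
        A=np.c_[k[:,:2],np.ones(len(k))]
        print(nm,len(k),"x",np.percentile(k[:,0],[1,99]).round(4),"y",np.percentile(k[:,1],[1,99]).round(4),"z slope x,y",np.linalg.lstsq(A,k[:,2],rcond=None)[0][:2].round(3),"rect",cv2.minAreaRect(k[:,:2].astype(np.float32))[2])
E
python3 - <<'E'
from h import *
manip.move_linear(at(.32,.20),.2); manip.move_linear(at(.335,.33),.2)
meas("b"); manip.move_pose(np.array([.42,-.02,.33]),ROT); meas("b2"); st()
E
```

```text
filetop 2215 x [-0.0758  0.08  ] y [0.0723 0.1416] z slope x,y [-0.003 -0.016] rect 89.89234161376953
foot 1213 x [-0.0579  0.0593] y [0.1391 0.291 ] z slope x,y [0.006 0.002] rect 89.97840881347656
filetop 2221 x [-0.0758  0.0797] y [0.0707 0.14  ] z slope x,y [-0.003 -0.013] rect 89.58699035644531
foot 1249 x [-0.0581  0.0598] y [0.1389 0.2913] z slope x,y [0.001 0.004] rect 89.7251205444336
 t=13.60 row x,y,z [-0.1524  0.3794  0.3298] F [-0.8 -0.3  0. ]
```

View pics/b2.png

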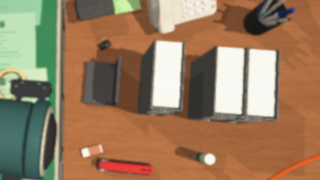

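The file is upright, 71 mm from the row face. The bookend hasn't moved, with its foot end at row-y 0.291. The clip at crop (105,43) is clear of the push path. Now I'll push the bookend.

```bash
python3 - <<'E'
from h import *
manip.move_pose(at(.33,.20,.001),ROT); manip.move_linear(at(.33,.011,.001),.12)
s=st("down"); f0=np.array(s["contact_force"])
manip.move_linear(at(.24,.011,.001),.04); st("mid"); manip.move_linear(at(.185,.011,.001),.04); st("near")
y=.185
while y>.158:
    y-=.002; manip.move_linear(at(y,.011,.001),.03); F=np.array(manip.state()["contact_force"])-f0
    print(round(y,3),round(F@n,1),end="; ")
    if F@n>12: break
st("end")
meas("c")
E
```

```text
down t=16.17 row x,y,z [0.0018 0.3299 0.0119] F [-1.2 -0.3 -0.6]
mid t=18.57 row x,y,z [0.0009 0.24   0.0109] F [ 1.1  2.3 -0.4]
near t=20.09 row x,y,z [0.0009 0.1849 0.011 ] F [-0.4  2.8  1. ]
0.183 3.7; 0.181 4.1; 0.179 4.2; 0.177 3.2; 0.175 3.7; 0.173 3.6; 0.171 4.0; 0.169 3.9; 0.167 4.6; 0.165 12.0; 0.163 18.0; end t=22.84 row x,y,z [0.001  0.1669 0.011 ] F [ 2.3 17.6  3.9]
filetop 2008 x [-0.0757  0.0797] y [0.0062 0.1928] z slope x,y [-0.003  0.013] rect 89.84082794189453
foot 198 x [-0.0574 -0.0022] y [0.0905 0.1228] z slope x,y [0.019 0.034] rect 80.66861724853516
```

The force spike came exactly at the closed position, with the TCP at row-y 0.167. I'll back off and check.

```bash
python3 - <<'E'
from h import *
manip.move_linear(at(.21,.011,.001),.06); manip.move_linear(at(.25,.20,.001),.2); manip.move_pose(np.array([.42,-.02,.33]),ROT); manip.dwell(.3); meas("d"); st()
E
```

```text
filetop 2043 x [-0.0758  0.0793] y [0.0065 0.0708] z slope x,y [-0.001 -0.001] rect 89.98896789550781
foot 1076 x [-0.0577  0.06  ] y [0.0908 0.1585] z slope x,y [ 0.001 -0.014] rect 0.014879127033054829
 t=26.24 row x,y,z [-0.1532  0.3794  0.3293] F [-0.3  1.1 -0.8]
```

View pics/d.png

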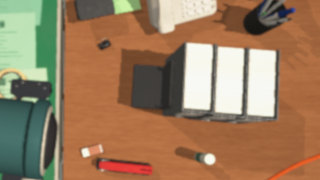

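The file, now at crop (183–213, 44–115), stands snug against the row, and the bookend at (133–183) is tight behind it. Everything is square, the clip, eraser, stapler and glue haven't moved, and the hand is clear.

```bash
python3 -c "
from h import *
print(order.close_job())"
```

```text
the job is handed in; nothing more can be done
None
```

The job is handed in: the file and bookend stand upright, square and snug against the row, the hand is clear, and the bystanders in view have not moved; no verdict was returned.

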